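Register a votive plaque in the stamping jig and cam-clamp it

TASK

The plaque lying loose in the stamping jig is ready for its second colour. Slide it fully home into the corner of the jig, flush against both dark fences, then flip the red cam lever over its high point until it snaps closed and the rubber foot holds the plaque down. Leave everything else on the desk as it is.

Things in the scene. Friction and masses are not known exactly. Their poses are not given: they have to be found in the camera images.
- jig: Stamping jig fixed to the desk: grey board 320 x 320 x 18 mm with two dark fence strips and a cam clamp. Origin: centre of the board's underside, at desk height; z up. In its axes the back fence's inner face is at x = +105 mm (runs y -140 to +50), the side fence's at y = +30 (runs x -120 to +105); strips 20 wide, 15 tall. The plaque slides home towards +x and +y; the rest of the board is open.
- fence_corner (a point): Inner corner of the two fences, on the board's top face (jig x = +105, y = +30, 18 mm above the desk); same axes as the jig. The plaque's corner belongs here.
- plaque: Loose five-sided wooden plaque, 10 mm thick, about 75 g, lying on the board (underside 18 mm above the desk). Origin: centre of its 150 x 100 mm outline, underside. Own axes: 150 mm base edge at y = +50, straight sides at x = +-75 from y = +50 to -25, shallow roof with its ridge at x = 0, y = -50. Light wood, printed with a red disc and pink blossoms.
- plaque_corner (a point): The plaque's corner (own x = +75, y = +50, underside) that belongs in the fence corner. It starts about 5 to 60 mm short of each fence and up to about 13 degrees askew; home, plaque and jig axes are parallel, base edge on the side fence, +x side on the back fence.
- cam_lever (a joint): Angle of the cam lever (rad). 0 = open, its start: upright, leaning 22 degrees towards jig -y (the foot). It grows as the lever swings over towards jig +y; closed at its stop, 1.95, it lies level. High point at 1.5 (26 degrees above level): before it a spring pushes back (most, about 5 N at 85 mm from the pin, near 0.8), after it the lever snaps closed and stays.
- cam_pin (a point): The lever's pivot: 81 mm above the desk at jig x = +30, y = +75; the pin lies along jig x. Under it a steel bar, 28 mm wide, lies along jig y from y = -6 to +155; its top is about 60 (heel) to 71 mm (foot end) above the desk while open, with a nut and spindle at the foot end reaching about 83 mm.
- lever_tip (a point): Free end of the cam lever, 114 mm from the pin. The red grip is 22 mm wide (along jig x) and 14 mm thick and covers the outer 72 mm; a slimmer steel neck joins it to the cam.
- clamp_foot: Spring-loaded black rubber foot, 20 mm across, under the bar's end at jig x = +30, y = 0; origin: centre of its underside. With the clamp open it hangs about 9 mm above the plaque's top, so the plaque slides under it; closing the lever presses it on the plaque with about 10 N.
- stamp: Bystander: wooden rubber stamp 36 x 36 mm, 64 mm tall, standing on the jig board at about jig x = -90, y = +95; origin at its underside.
- ink_pad: Bystander: blue ink pad 110 x 75 x 16 mm lying on the desk to the right of the jig (jig -y side), about 220 mm from the jig's origin; origin at its underside.
- blank_stack: Bystander: stack of four blank plaques 150 x 100 x 40 mm on the desk to the left of the jig (jig +y side), about 260 mm from the jig's origin; origin at its underside.
- calculator: Bystander: white calculator 150 x 100 x 16 mm on the desk, at the right; origin at its underside.
- pen_cup: Bystander: blue cup with pens, 76 mm across, about 170 mm tall, on the left at the far side; origin at its underside.
- tape_dispenser: Bystander: grey tape dispenser 150 x 55 x 75 mm on the right; origin at its underside.
- tea_cup: Bystander: white tea cup 76 mm across, 75 mm tall, on the left; origin at its underside.
There are look-alikes about, which are no part of the job. Leave any green or turquoise look-alike of the plaque alone.

How it is judged:
On the way, in this order (a step that is already met when the one before it is completed fails the run):
1. the plaque is home against both fences while the clamp is still open (x of plaque_corner in the frame of fence_corner above -0.003 m and y of plaque_corner in the frame of fence_corner above -0.003 m and angle between the x axis of plaque and the x axis of jig, either way round below 0.03 rad and value of joint cam_lever below 1 rad), for 0.2 s.
2. the cam lever is over its high point and closed, the foot pressing on the plaque (value of joint cam_lever above 1.85 rad and contact force between clamp_foot and plaque above 4 N), for 0.2 s.
At the end, for the whole second after the job is handed in: The plaque lies flat and still on the board, within 3 mm of both fences and 0.03 rad of square; the cam lever is closed past its high point (above 1.85 rad) and the rubber foot presses on the plaque with more than 4 N (all of step 2 and x of plaque_corner in the frame of fence_corner above -0.003 m and y of plaque_corner in the frame of fence_corner above -0.003 m and z of plaque_corner in the frame of fence_corner below 0.003 m and angle between the x axis of plaque and the x axis of jig, either way round below 0.03 rad and angle between plaque's own z axis and vertical below 0.03 rad and linear speed of plaque below 0.01 m/s); the robot touches nothing.
It fails at once if another thing on the desk is shifted by more than 20 mm (distance of any of stamp, ink_pad, blank_stack, calculator, pen_cup, tape_dispenser, tea_cup from where it was at the start of the episode above 0.02 m).
It fails at once if the stamp is knocked over (angle between stamp's own z axis and vertical above 0.5 rad).
It also fails if it takes over 67 s, if anything falls off the work surface, if the arm or the gripper's body presses on something with over 40 N, if the wrist force passes 120 N, or if a joint passes its speed limit or range.

ROBOT

A 7-joint arm with a two-finger parallel gripper is mounted at the origin on the work surface. World frame = base frame: x ahead of the robot, y to its left, z up, the work surface at z = 0. Lengths are in m, angles in rad, forces in N, time in s.
With the tool pointing down it reaches from about 0.4 to 0.85 m from the base axis. Payload 10.4 kg.
Tool frame: the origin (TCP) lies between the finger pads; the fingertips stand 11 mm ahead of it and the grasp point (between the pads) lies 8 mm behind it (robot.nose_length is the distance from the TCP to the fingertips, in m); z points along the fingers, x is the direction in which the jaws open and shut, and the axes are right-handed (so a half turn about z gives the same grasp; the last joint's range is limited). The gripper opens to 87 mm and grips with 3 to 60 N. Pads are 19 mm wide; open, the fingers measure 117 mm over their backs; the gripper's body (75 mm by 190 mm) begins 51 mm behind the grasp point.
Start: joints at [-1.342, 0.332, -0.065, 1.46, 0.022, 1.35, -0.088], TCP at [0.156, 0.605, 0.234] pointing down, gripper open.
Joint ranges: [-2.6, 2.6], [-0.5, 2.12], [-1.47, 1.34], [0.16, 2.42], [-1.27, 4.41], [0.06, 2.06], [-2.6, 2.6]. Speed limits (rad/s): [2.22, 2.22, 2.79, 2.79, 3.14, 3.14, 3.14].

INTERFACE

Orientations are given as [roll, pitch, yaw] about the fixed x, y, z axes, in that order (R = Rz(yaw) Ry(pitch) Rx(roll)).
In Python, from cell import robot, vision, order gives the robot as it stands. The module is installed in compiled form; this text tells all that it offers.
- The arm moves only by the tool move_arm, never from a script. Its argument "steps" is a list of rows, each a list of 2 entries, a list of its own where there are three numbers: the shift along the world's x, y, z in cm, then the turn about the world's z in rad. A call has exactly 8 rows; each row shifts and turns the commanded pose from where the row before left it; what a row does not reach is not made up. A row lasts 1/8 s, in which the tool goes at most 62.5 mm and 10.7 degrees, less where a joint would pass 70% of its speed; a pose out of reach is approached as far as the arm can. A call is refused whole if a number of a shift passes 6.25 or a number of a turn 0.188, either way. A call with a gripper value outside its range is refused whole. "jaw" is the opening, from -1 (shut) to 1 (fully open), so that 0 is half open, set as the call begins (left out, the last holds). The fingers move at their own pace and stop on an object; "grip_force" is the grip in N (left out, the last holds). Time passes only in rows, so rows that do not move let the fingers close, or fill a call up. It gives the time, the measured TCP pose, the force and the opening at its end, in the units of the state.
- robot.sense(): the state, without advancing time (a new reading comes with each control period).
- vision.capture(name): name is "scene" or "side" or "wrist"; returns the picture (400x640x3 uint8, red, green, blue); there is no depth.
- vision.camera_params(name): a dict with "mtx" (3x3 intrinsics, pixels), "rvec" (rotation vector, rad) and "tvec" (3), from world to camera coordinates, as OpenCV has them. Camera axes: x right, y down, z forward; pixel columns grow to the right and rows downward; lengths in m; the calibration is good to about 2 mm. A picture is of the moment at which its call begins: read the wrist's pose just before it. camera_params takes no time and is no camera call; for the wrist camera it gives the pose at the moment of the call.
- order.close_job(): hands the job in, once; it reports no verdict.
The state is a dict: "time": time; "joints": joint angles; "dq": joint speeds; "joint_torque": joint torques, N m; "position": TCP position; "tcp_rot": TCP orientation; "contact_force": force on the tool from outside, world axes, zero at the start; "ft_torque": the same for the moment, N m; "gripper_width": finger opening in m.
Only numpy, scipy, OpenCV 4.12 (cv2) and the standard library are available. Lean on these libraries where they do the work, as an engineer would, in place of code of your own. Each camera call takes 0.05 s, during which the arm holds its last target.

## Working session

There is one attempt and no reset: what is moved stays moved. The work goes in short steps, Python scripts to look and compute and a tool call to move; the robot and the scene stay as the last step left them, time stands still between calls to the robot, and variables do not carry over. Pictures are saved under pics/ and viewed, and the job is handed in when it is done.

Besides the shell and the picture viewer there is one more tool, called after "Request:" by a JSON object that holds its "method" and its "body". move_arm: Moves the arm, as the interface text tells. Its arguments: {"type":"object","properties":{"steps":{"type":"array","items":{"type":"array"}},"jaw":{"type":"number"},"grip_force":{"type":"number"}},"required":["steps"]}

```bash
mkdir -p pics
python3 - <<'E'
from cell import robot, vision
import cv2
print(robot.sense())
for n in ("scene","side","wrist"):
    p=vision.camera_params(n); im=vision.capture(n)
    cv2.imwrite(f"pics/{n}0.png",im[:,:,::-1])
    R=cv2.Rodrigues(p["rvec"])[0]; print(n,p["mtx"].tolist(),(-R.T@p["tvec"].ravel()).round(3),R.round(3).tolist())
E
```

```text
{'time': 0.0, 'joints': array([-1.34158775,  0.33287374, -0.06470545,  1.46094706,  0.02158301,
        1.34993607, -0.08847218]), 'dq': array([ 1.87949290e-03,  2.56444915e-04,  1.21831183e-04, -1.09933710e-04,
        1.22879900e-03, -5.43742907e-05,  2.01669520e-03]), 'joint_torque': array([-1.11415520e-03, -6.23241735e+01,  2.37894407e-02, -3.89909506e+01,
       -6.15276187e-02,  3.93158651e-02,  1.37312027e-04]), 'position': array([0.15562347, 0.60491415, 0.23275005]), 'tcp_rot': array([3.14154099e+00, 1.46850708e-03, 1.31903806e+00]), 'contact_force': array([ 0.69258924, -0.42588546, -0.04951793]), 'ft_torque': array([ 0.02354585, -0.02926758,  0.03013817]), 'gripper_width': 0.0872730885122778}
scene [[482.14646710819227, 0.0, 324.0354607906955], [0.0, 482.14646710819227, 194.34367646934567], [0.0, 0.0, 1.0]] [1.237 0.856 0.977] [[-0.751, 0.66, -0.004], [0.387, 0.437, -0.812], [-0.534, -0.612, -0.584]]
side [[510.89342593628606, 0.0, 316.11586143387626], [0.0, 510.89342593628606, 198.10965633006847], [0.0, 0.0, 1.0]] [ 0.241 -1.096  1.319] [[0.98, -0.197, 0.015], [-0.134, -0.719, -0.682], [0.145, 0.666, -0.731]]
wrist [[329.5983739599933, 0.0, 319.33331158771676], [0.0, 329.5983739599933, 205.2780905911526], [0.0, 0.0, 1.0]] [0.074 0.625 0.384] [[0.248, 0.969, -0.002], [0.924, -0.236, 0.302], [0.292, -0.077, -0.953]]
```

View pics/scene0.png

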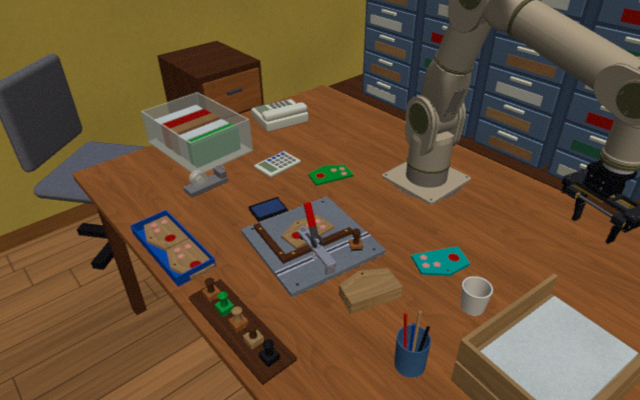

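View pics/side0.png

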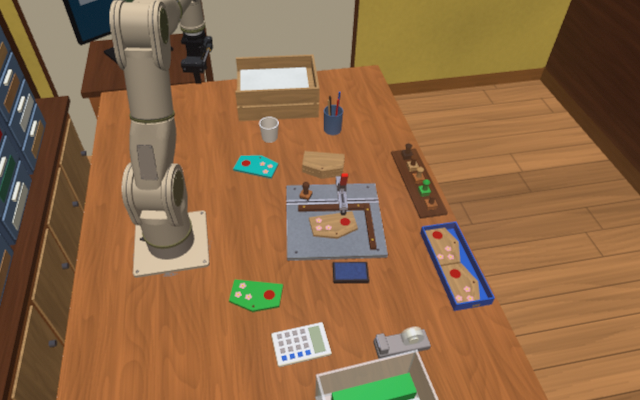

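View pics/wrist0.png

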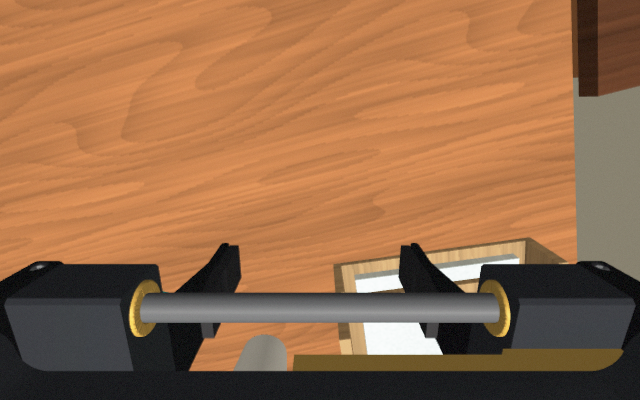

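The scene view shows the jig at about (312,243) and the side view shows it at about (335,222). The lever is upright and the plaque is short of the fences. The wrist view doesn't show the jig yet. I'll enlarge both jig areas.

Run:
```python
import cv2
a=cv2.imread("pics/scene0.png")[190:300,230:400]; cv2.imwrite("pics/sc_z.png",cv2.resize(a,None,fx=4.7,fy=4.7,interpolation=cv2.INTER_CUBIC))
a=cv2.imread("pics/side0.png")[165:265,275:400]; cv2.imwrite("pics/sd_z.png",cv2.resize(a,None,fx=6,fy=6,interpolation=cv2.INTER_CUBIC))
```

```text
(no output)
```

View pics/sc_z.png

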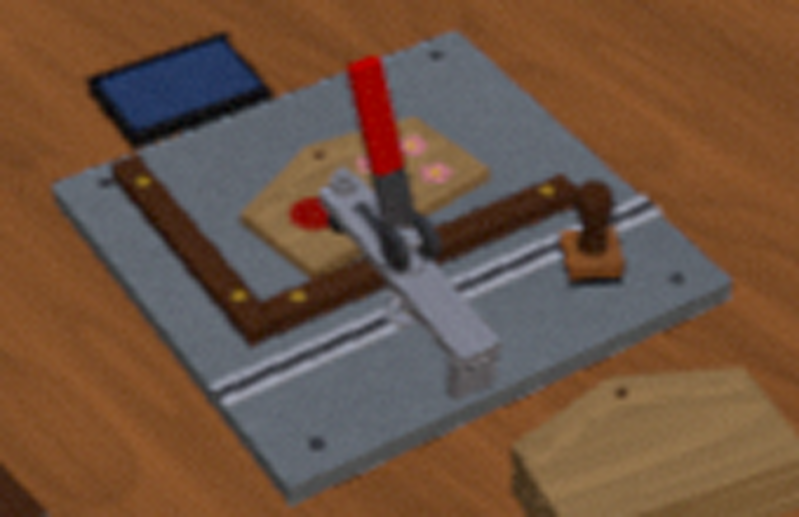

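View pics/sd_z.png

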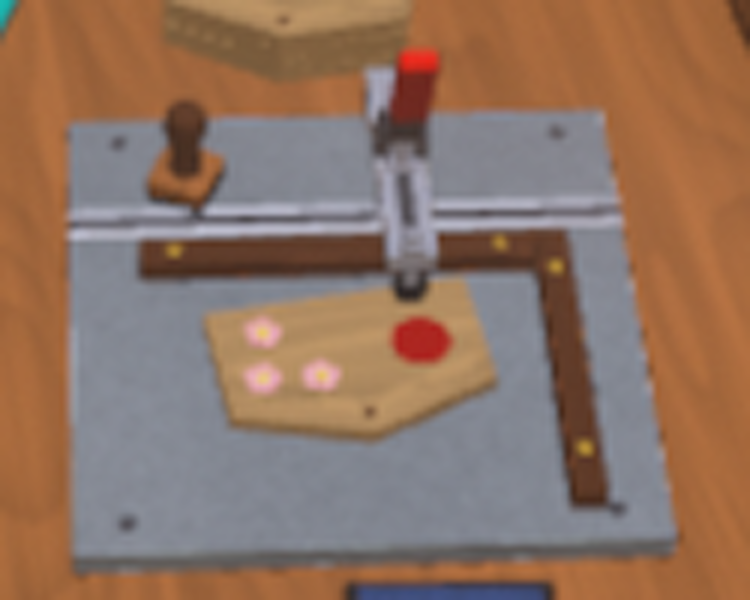

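```bash
cat > h.py <<'E'
import numpy as np, cv2
from cell import robot, vision
def ray(p,uv):
    R=cv2.Rodrigues(np.array(p["rvec"],float))[0]; t=np.array(p["tvec"],float).ravel(); K=np.array(p["mtx"])
    d=R.T@np.linalg.inv(K)@np.array([uv[0],uv[1],1.]); return -R.T@t, d
def plane(p,uv,z):
    c,d=ray(p,uv); return c+d*(z-c[2])/d[2]
def tri(rs):
    A=np.zeros((3,3));b=np.zeros(3)
    for c,d in rs:
        d=d/np.linalg.norm(d);P=np.eye(3)-np.outer(d,d);A+=P;b+=P@c
    return np.linalg.solve(A,b)
def fit(loc,w):
    loc=np.array(loc,float);w=np.array(w)[:,:2];lc=loc.mean(0);wc=w.mean(0)
    H=(loc-lc).T@(w-wc);a=np.arctan2(H[0,1]-H[1,0],H[0,0]+H[1,1])
    R=np.array([[np.cos(a),-np.sin(a)],[np.sin(a),np.cos(a)]]);t=wc-R@lc
    return a,t,(w-(loc@R.T+t))
def proj(p,X):
    return cv2.projectPoints(np.array(X,float).reshape(-1,3),np.array(p["rvec"],float),np.array(p["tvec"],float),np.array(p["mtx"]),None)[0].reshape(-1,2)
E
python3 - <<'E'
from h import *
sd=vision.camera_params("side");sc=vision.camera_params("scene")
fs=lambda l:[(275+u/6-.4,165+v/6-.4) for u,v in l]
fc=lambda l:[(230+u/4.7-.4,190+v/4.7-.4) for u,v in l]
L=[(-.16,.16),(.16,.16),(.16,-.16),(-.16,-.16)]
S=fs([(68,126),(603,112),(677,540),(77,556)]);C=fc([(730,280),(290,487),(55,186),(455,32)])
for n,p,U in(("side",sd,S),("scene",sc,C)):
    a,t,r=fit(L,[plane(p,u,.018) for u in U]);print(n,"jig",a,t,(r*1e3).round(1).tolist())
for u,v in zip(S,C): print("tri",tri([ray(sd,u),ray(sc,v)]).round(4))
PL=[(.075,.05),(-.075,.05),(-.075,-.025),(0,-.05),(.075,-.025)]
P=[plane(sd,u,.028) for u in fs([(467,280),(207,315),(232,425),(375,436),(497,381)])]
a,t,r=fit(PL,P);print("plaque",a,t,(r*1e3).round(1).tolist())
E
```

```text
side jig -0.14993946379539655 [ 0.53993303 -0.01093206] [[-0.3, -2.3], [-0.6, -1.4], [-1.6, 1.4], [2.5, 2.3]]
scene jig -0.1477794263239683 [ 0.54098462 -0.00118835] [[1.7, -2.8], [-1.8, -2.1], [-2.2, 3.2], [2.4, 1.7]]
tri [0.4051 0.1743 0.0134]
tri [0.721  0.1273 0.0137]
tri [ 0.6724 -0.1867  0.0125]
tri [ 0.3594 -0.1388  0.0139]
plaque -0.0011500552156949386 [ 0.5302188  -0.05195605] [[0.4, 0.3], [1.6, 1.6], [0.2, -2.9], [-0.7, 0.5], [-1.4, 0.6]]
```

Working estimate: jig origin at about (0.540,-0.006), yaw -0.149. The two fixed cameras differ by 10 mm in y and put the board top at 13 mm rather than 18 mm. I'll take a closer wrist view to refine this.

Request:
{"method": "move_arm", "body": {"steps": [[[2.2,-3.8,0.8],0],[[2.2,-3.8,0.8],0],[[2.2,-3.8,0.8],0],[[2.2,-3.8,0.8],0],[[2.2,-3.8,0.8],0],[[2.2,-3.8,0.8],0],[[2.2,-3.8,0.8],0],[[2.2,-3.8,0.8],0]], "jaw": -0.3}}

```text
time: 1.15
position: [0.3322, 0.2998, 0.2977]
tcp_rot: [-3.141, -0.0, 1.319]
contact_force: [0.5, 0.6, 0.2]
gripper_width: 0.0311
```

Request:
{"method": "move_arm", "body": {"steps": [[[0.6,-3.9,0],0.02],[[0.6,-3.9,0],0.02],[[0.6,-3.9,0],0.02],[[0.6,-3.9,0],0.02],[[0.6,-3.9,0],0.02],[[0.6,-3.9,0],0],[[0.6,-3.9,0],0],[[0.6,-3.9,0],0]]}}

```text
time: 2.15
position: [0.3796, -0.0121, 0.2975]
tcp_rot: [-3.142, -0.0, 1.419]
contact_force: [-0.4, 0.5, 0.3]
gripper_width: 0.0306
```

Run:
```python
from h import *
import pickle
s=robot.sense();print(s["time"],s["position"],s["tcp_rot"],s["gripper_width"],s["joints"])
p=vision.camera_params("wrist");im=vision.capture("wrist");cv2.imwrite("pics/w1.png",im[:,:,::-1]);pickle.dump(p,open("w1.pkl","wb"))
```

```text
2.15 [ 0.37960481 -0.01207798  0.29746637] [-3.14154103e+00 -3.65493949e-04  1.41896848e+00] 0.030649423850150705 [-0.78523539 -0.35815505  0.543141    1.95510395  0.18231603  1.49770677
  1.13487885]
```

View pics/w1.png

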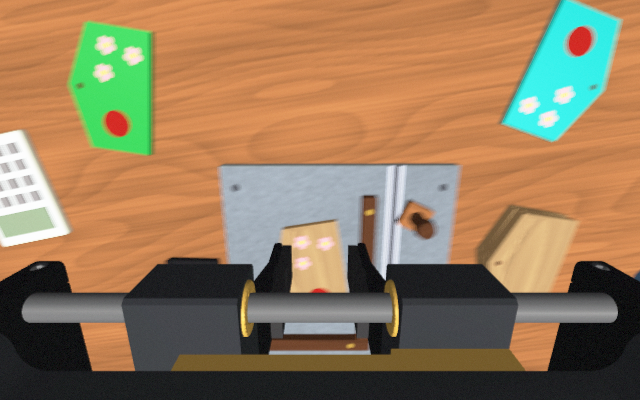

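The wrist view shows only the near strip of the jig (rows 165–270), because the camera sits on the robot side of the tool. I'll move forward and up.

Request:
{"method": "move_arm", "body": {"steps": [[[2.6,0.2,1.25],0],[[2.6,0.2,1.25],0],[[2.6,0.2,1.25],0],[[2.6,0.2,1.25],0],[[2.6,0,1.25],0],[[2.6,0,1.25],0],[[2.6,0,1.25],0],[[2.6,0,1.25],0]]}}

```text
time: 3.2
position: [0.5885, -0.0022, 0.3976]
tcp_rot: [-3.141, -0.0, 1.42]
contact_force: [-0.7, 0.0, -0.8]
gripper_width: 0.0309
```

Run:
```python
from h import *
import pickle
s=robot.sense();print(s["time"],s["position"],s["tcp_rot"],s["gripper_width"],s["joints"])
p=vision.camera_params("wrist");im=vision.capture("wrist");cv2.imwrite("pics/w2.png",im[:,:,::-1]);pickle.dump(p,open("w2.pkl","wb"))
a=im[0:270,150:510,::-1];cv2.imwrite("pics/w2z.png",cv2.resize(a,None,fx=2.2,fy=2.2,interpolation=cv2.INTER_CUBIC))
```

```text
3.2 [ 0.58851646 -0.00217391  0.39764519] [-3.14114122e+00 -9.18136436e-06  1.41966905e+00] 0.030927837460980417 [-0.69255337  0.26423585  0.80266519  1.29576706 -0.1897398   1.65886689
  1.49531777]
```

View pics/w2z.png

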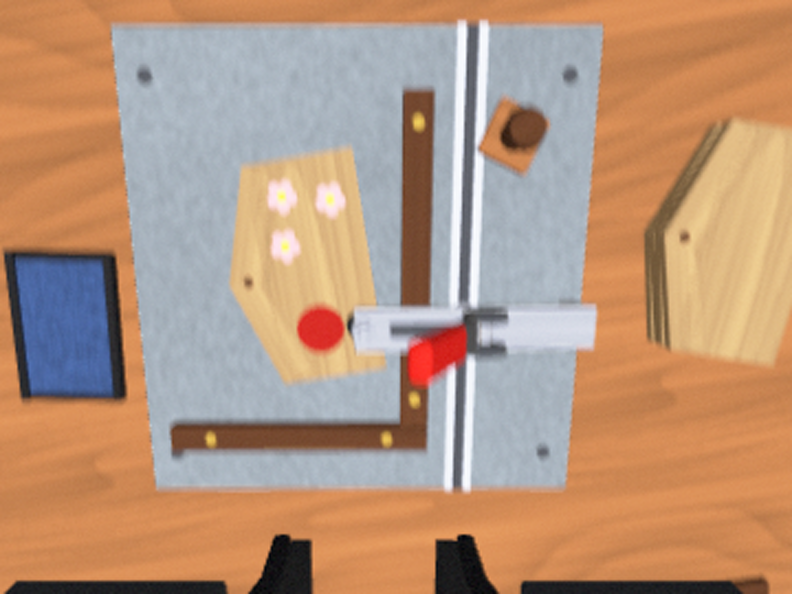

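The wrist view shows the whole jig in the zoomed crop. The board corners are (112,24), (602,26), (565,489) and (157,489). The plaque corners are (243,165), (351,148), (385,366), (290,384) and (232,283), and the inner fence corner is at (400,424).

Run:
```python
from h import *
import pickle
p=pickle.load(open("w2.pkl","rb"));sd=vision.camera_params("side")
f=lambda l:[(150+(u+.5)/2.2-.5,(v+.5)/2.2-.5) for u,v in l]
L=[(-.16,-.16),(-.16,.16),(.16,.16),(.16,-.16)]
W=f([(112,24),(602,26),(565,489),(157,489)])
a,t,r=fit(L,[plane(p,u,.018) for u in W]);print("jig",a,t,(r*1e3).round(1).tolist())
S=[(275+u/6-.4,165+v/6-.4) for u,v in [(77,556),(68,126),(603,112),(677,540)]]
for u,v in zip(W,S):print("tri",tri([ray(p,u),ray(sd,v)]).round(4))
PL=[(-.075,-.025),(-.075,.05),(.075,.05),(.075,-.025),(0,-.05)]
PW=f([(243,165),(351,148),(385,366),(290,384),(232,283)])
b,q,r=fit(PL,[plane(p,u,.028) for u in PW]);print("plaque",b,q,(r*1e3).round(1).tolist())
for u,v in zip(PW,[(232,425),(207,315),(467,280),(497,381),(375,436)]):print("tri",tri([ray(p,u),ray(sd,(275+v[0]/6-.4,165+v[1]/6-.4))]).round(4))
R=lambda a:np.array([[np.cos(a),-np.sin(a)],[np.sin(a),np.cos(a)]])
J=lambda w:R(a).T@(np.array(w)[:2]-t)
print("plaque in jig",b-a,J(q),"corner",J(q+R(b)@[.075,.05]))
for u in f([(402,92),(400,424),(175,425)]):print("fence inner top",J(plane(p,u,.033)).round(4))
lt=f([(420,362)])[0];print("lever tip at z.187",J(plane(p,lt,.187)))
print("stamp base",J(plane(p,f([(510,150)])[0],.02)))
```

```text
jig -0.1496878576527118 [ 0.54167807 -0.00621597] [[-0.6, 1.1], [0.3, -1.8], [0.1, -0.4], [0.2, 1.1]]
tri [ 0.3595 -0.1405  0.0154]
tri [0.4063 0.1764 0.0103]
tri [0.7254 0.1291 0.0109]
tri [ 0.6758 -0.1885  0.0139]
plaque 0.013347481964070831 [ 0.53114523 -0.04574785] [[-0.4, 0.4], [1.0, -1.4], [-0.6, -2.2], [1.2, 2.1], [-1.2, 1.1]]
tri [ 0.456  -0.0728  0.0195]
tri [0.4567 0.0017 0.0258]
tri [0.6066 0.0029 0.0225]
tri [ 0.608  -0.0689  0.0186]
tri [ 0.531  -0.0961  0.021 ]
plaque in jig 0.16303533961678263 [-0.00451968 -0.04066058] corner [0.06137005 0.02084993]
fence inner top [-0.1184  0.0287]
fence inner top [0.1034 0.0297]
fence inner top [ 0.1041 -0.1362]
lever tip at z.187 [0.0288669  0.03366072]
stamp base [-0.08486442  0.10251671]
```

The wrist fit agrees with the text. Jig origin is (0.542,-0.006) with yaw -0.150, and the fence faces come out at 104 and 29–30 mm. The plaque corner is at jig (61,21) mm with a skew of +0.163 rad. I'll square and push it along +x with two fingers first.

Request:
{"method": "move_arm", "body": {"steps": [[[-5.36,-0.74,-2.0],0],[[-5.36,-0.74,-2.0],0],[[-5.36,-0.74,-2.0],0],[[0,0,-5.4],0],[[0,0,-5.4],0],[[0,0,-5.4],0],[[0,0,-5.4],0],[[0,0,-5.4],0]]}}

```text
time: 4.25
position: [0.4268, -0.0245, 0.0662]
tcp_rot: [3.14, -0.001, 1.419]
contact_force: [0.7, 2.3, -0.8]
gripper_width: 0.0302
```

Request:
{"method": "move_arm", "body": {"steps": [[[0,0,-0.9],0],[[0,0,-0.9],0],[[0,0,-0.9],0],[[0,0,-0.9],0],[[0,0,0],0],[[0.49,-0.07,0],0],[[0.49,-0.07,0],0],[[0,0,0],0]]}}

```text
time: 5.25
position: [0.4373, -0.0264, 0.0318]
tcp_rot: [3.141, 0.0, 1.419]
contact_force: [0.3, -0.2, -0.3]
gripper_width: 0.0302
```

Request:
{"method": "move_arm", "body": {"steps": [[[0.4,-0.06,0],0],[[0.4,-0.06,0],0],[[0.4,-0.06,0],0],[[0.4,-0.06,0],0],[[0.4,-0.06,0],0],[[0.4,-0.06,0],0],[[0.4,-0.06,0],0],[[0.4,-0.06,0],0]]}}

```text
time: 6.25
position: [0.469, -0.0311, 0.0316]
tcp_rot: [-3.142, -0.0, 1.419]
contact_force: [-0.1, -0.0, 0.0]
gripper_width: 0.0305
```

Run:
```python
from h import *
im=vision.capture("side")[165:265,275:400,::-1];cv2.imwrite("pics/s3.png",cv2.resize(im,None,fx=6,fy=6,interpolation=cv2.INTER_CUBIC))
```

```text
(no output)
```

View pics/s3.png

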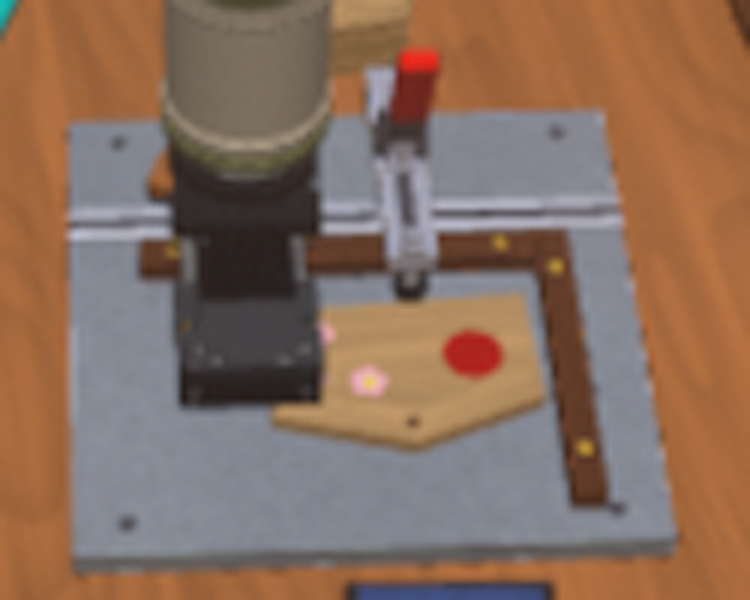

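The plaque is now almost square and about 10 mm short of the back fence (right edge near 545 against the fence near 555 in the crop). I'll continue in +x.

Request:
{"method": "move_arm", "body": {"steps": [[[0.2,-0.03,0],0],[[0.2,-0.03,0],0],[[0.2,-0.03,0],0],[[0.2,-0.03,0],0],[[0.15,-0.02,0],0],[[0.15,-0.02,0],0],[[0.1,-0.02,0],0],[[0.1,-0.02,0],0]]}}

```text
time: 7.3
position: [0.4783, -0.0317, 0.0305]
tcp_rot: [-3.134, -0.001, 1.42]
contact_force: [-15.7, 5.8, 9.3]
gripper_width: 0.0306
```

The plaque reached the back fence with a 16 N reaction. I'll back off, close the jaws, turn, and go round to the roof side for the +y push.

Request:
{"method": "move_arm", "body": {"steps": [[[-1,0.15,0.5],0],[[-1,0.15,0.5],0],[[-0.26,-1.73,0],0.13],[[-0.26,-1.73,0],0.13],[[-0.26,-1.73,0],0.13],[[-0.26,-1.73,0],0.13],[[1.85,-0.28,0],0.13],[[1.85,-0.28,0],0.13]], "jaw": -1}}

```text
time: 8.3
position: [0.4889, -0.1052, 0.0423]
tcp_rot: [3.14, 0.001, 2.203]
contact_force: [1.2, 0.9, -0.1]
gripper_width: 0.0003
```

Run:
```python
from h import *
s=robot.sense();print(s["joints"])
im=vision.capture("side")[165:265,275:400,::-1];cv2.imwrite("pics/s4.png",cv2.resize(im,None,fx=6,fy=6,interpolation=cv2.INTER_CUBIC))
```

```text
[-0.50793718  0.3181517   0.71562975  2.0190396  -0.26681038  0.89511905
  2.55391353]
```

View pics/s4.png

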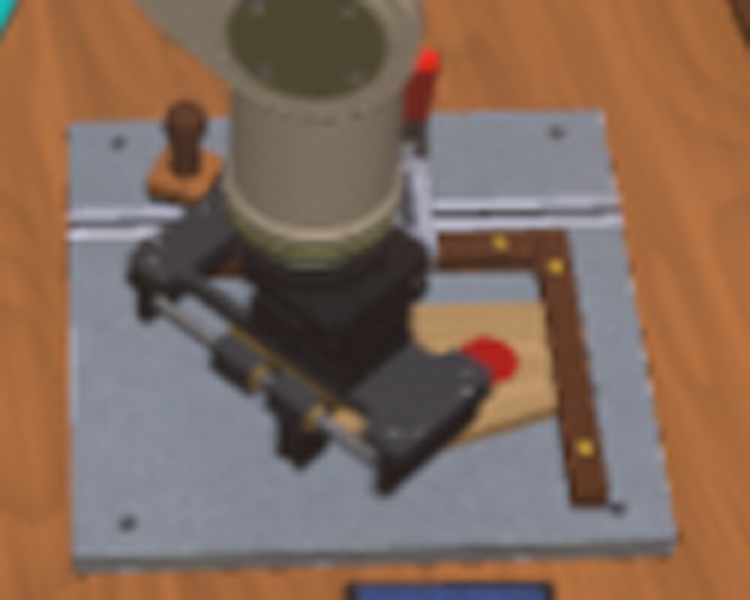

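The plaque is against the back fence, with a gap of about 12 mm left to the side fence. Joint 7 is at 2.55, close to its 2.6 limit, so I'll turn the wrist back by 0.3 while positioning.

Request:
{"method": "move_arm", "body": {"steps": [[[0,0,0],-0.15],[[0,0,0],-0.15],[[1.6,-0.24,0],0],[[1.6,-0.24,0],0],[[0,0,-0.5],0],[[0,0,-0.55],0],[[0.04,0.3,0],0],[[0.04,0.3,0],0]]}}

```text
time: 9.35
position: [0.5207, -0.1034, 0.0311]
tcp_rot: [-3.141, -0.0, 1.899]
contact_force: [-0.2, 0.3, 0.3]
gripper_width: 0.0005
```

Request:
{"method": "move_arm", "body": {"steps": [[[0.04,0.3,0],0],[[0.04,0.3,0],0],[[0.04,0.3,0],0],[[0.04,0.3,0],0],[[0.03,0.2,0],0],[[0.03,0.2,0],0],[[0.03,0.2,0],0],[[0,0,0],0]]}}

```text
time: 10.35
position: [0.5237, -0.0855, 0.0311]
tcp_rot: [3.141, -0.0, 1.899]
contact_force: [0.3, 0.2, -1.1]
gripper_width: 0.0001
```

Run:
```python
from h import *
s=robot.sense();print(s["joints"])
im=vision.capture("side")[165:265,275:400,::-1];cv2.imwrite("pics/s5.png",cv2.resize(im,None,fx=6,fy=6,interpolation=cv2.INTER_CUBIC))
```

```text
[-0.54711054  0.4197451   0.73668005  1.94796412 -0.35556016  0.90593484
  2.26904784]
```

View pics/s5.png

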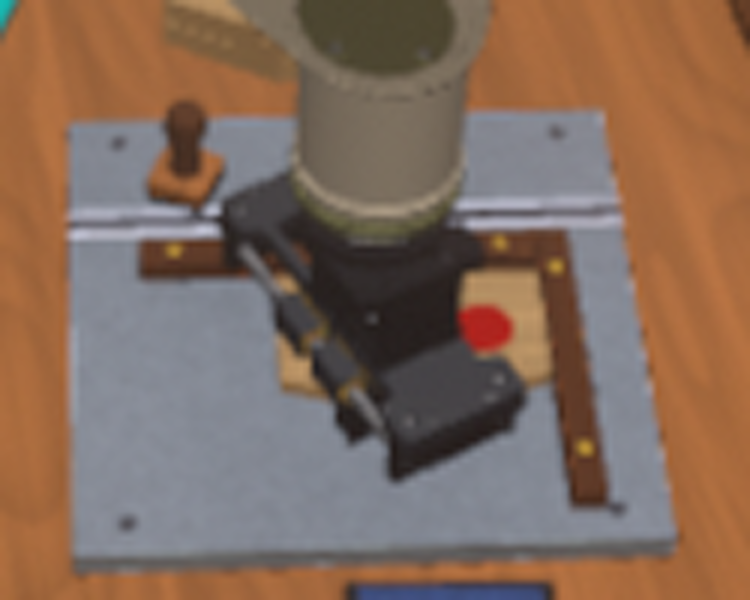

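The plaque is now close to the side fence, and also touching or near the back fence. I'll push slowly until there is resistance.

Request:
{"method": "move_arm", "body": {"steps": [[[0.03,0.15,0],0],[[0.03,0.15,0],0],[[0.02,0.1,0],0],[[0.02,0.1,0],0],[[0,0,0],0],[[0,0,0],0],[[0,0,0],0],[[0,0,0],0]]}}

```text
time: 11.4
position: [0.5246, -0.0807, 0.0311]
tcp_rot: [3.142, -0.0, 1.899]
contact_force: [0.0, -0.0, -0.1]
gripper_width: 0.0004
```

Request:
{"method": "move_arm", "body": {"steps": [[[0.02,0.1,0],0],[[0.02,0.1,0],0],[[0.02,0.1,0],0],[[0.02,0.1,0],0],[[0,0,0],0],[[0,0,0],0],[[0,0,0],0],[[0,0,0],0]]}}

```text
time: 12.4
position: [0.5252, -0.0777, 0.0311]
tcp_rot: [-3.141, 0.001, 1.898]
contact_force: [-1.8, -4.8, 0.2]
gripper_width: 0.0005
```

Request:
{"method": "move_arm", "body": {"steps": [[[0.03,0.1,0],0],[[0.03,0.1,0],0],[[0,0,0],0],[[0,0,0],0],[[-0.03,-0.2,0],0],[[-0.1,-0.7,0],0],[[-0.3,-2.0,0.5],-0.1],[[-0.3,-2.0,0.5],-0.1]]}}

```text
time: 13.4
position: [0.5189, -0.1238, 0.0413]
tcp_rot: [3.141, -0.001, 1.697]
contact_force: [0.7, -0.2, 1.1]
gripper_width: 0.0002
```

Request:
{"method": "move_arm", "body": {"steps": [[[-3.96,0.6,0],-0.14],[[-3.96,0.6,0],-0.14],[[0.52,3.5,0],0],[[0.52,3.5,0],0],[[0.52,3.5,0],0],[[0,0,-0.5],0],[[0,0,-0.5],0],[[0,0,0],0]], "jaw": -0.3}}

```text
time: 14.4
position: [0.4547, -0.0078, 0.0307]
tcp_rot: [-3.141, 0.001, 1.417]
contact_force: [-0.9, 0.1, 0.6]
gripper_width: 0.0306
```

Run:
```python
from h import *
s=robot.sense();print(s["time"],s["gripper_width"])
im=vision.capture("side")[165:265,275:400,::-1];cv2.imwrite("pics/s6.png",cv2.resize(im,None,fx=6,fy=6,interpolation=cv2.INTER_CUBIC))
```

```text
14.4 0.030608215397027606
```

View pics/s6.png

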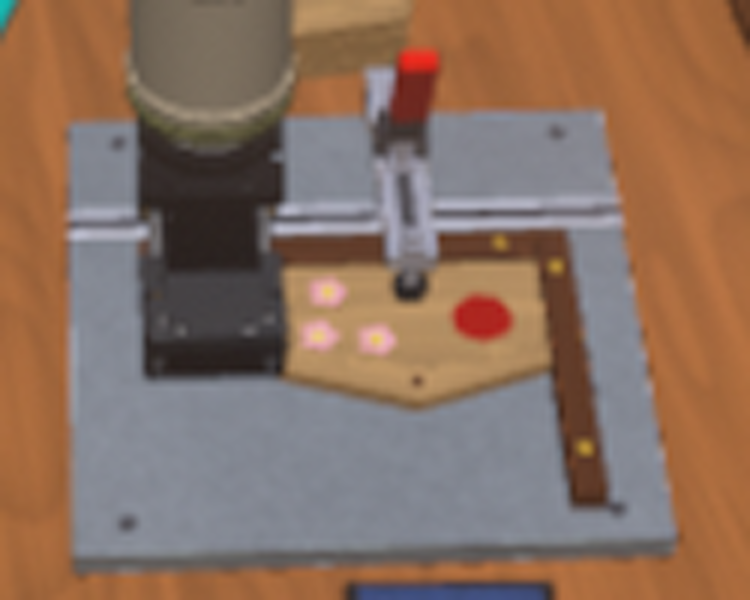

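The plaque appears to lie against both fences. I'll do one more +x push to seat it firmly.

Request:
{"method": "move_arm", "body": {"steps": [[[0.6,-0.09,0],0],[[0.6,-0.09,0],0],[[0.6,-0.09,0],0],[[0.4,-0.06,0],0],[[0.2,-0.03,0],0],[[0.1,-0.02,0],0],[[0.1,-0.01,0],0],[[0,0,0],0]]}}

```text
time: 15.45
position: [0.4811, -0.0105, 0.0311]
tcp_rot: [-3.142, -0.0, 1.419]
contact_force: [-0.6, 0.4, -0.3]
gripper_width: 0.0307
```

Request:
{"method": "move_arm", "body": {"steps": [[[0.1,-0.01,0],0],[[0.1,-0.01,0],0],[[0.1,-0.01,0],0],[[0.1,-0.02,0],0],[[0,0,0],0],[[0,0,0],0],[[0,0,0],0],[[0,0,0],0]]}}

```text
time: 16.45
position: [0.4817, -0.0106, 0.0301]
tcp_rot: [-3.134, -0.0, 1.419]
contact_force: [-14.2, 2.4, 9.0]
gripper_width: 0.0308
```

Seated against the back fence with a 14 N reaction. I'll retreat, rise, and check from above.

Request:
{"method": "move_arm", "body": {"steps": [[[-1.5,0.22,0],0],[[-1.5,0.22,0],0],[[0,0,6],0],[[0,0,6],0],[[0,0,6],0],[[0,0,6],0],[[0,0,6],0],[[0,0,6],0]], "jaw": -1}}

```text
time: 17.45
position: [0.4547, -0.0072, 0.3929]
tcp_rot: [3.141, -0.002, 1.419]
contact_force: [2.1, 0.9, -0.2]
gripper_width: 0.0005
```

Request:
{"method": "move_arm", "body": {"steps": [[[4,0,0],0],[[4,0,0],0],[[4,0,0],0],[[1,0,0],0],[[0,0,0],0],[[0,0,0],0],[[0,0,0],0],[[0,0,0],0]]}}

```text
time: 18.45
position: [0.5812, -0.0065, 0.3915]
tcp_rot: [-3.14, -0.002, 1.419]
contact_force: [0.3, -0.9, 0.1]
gripper_width: 0.0004
```

Run:
```python
from h import *
import pickle
s=robot.sense();print(s["time"],s["position"],s["tcp_rot"])
p=vision.camera_params("wrist");im=vision.capture("wrist");cv2.imwrite("pics/w7.png",im[:,:,::-1]);pickle.dump(p,open("w7.pkl","wb"))
a=im[0:270,150:510,::-1];cv2.imwrite("pics/w7z.png",cv2.resize(a,None,fx=2.2,fy=2.2,interpolation=cv2.INTER_CUBIC))
```

```text
18.45 [ 0.58124616 -0.00647384  0.39145776] [-3.14038771e+00 -2.40791079e-03  1.41874051e+00]
```

View pics/w7z.png

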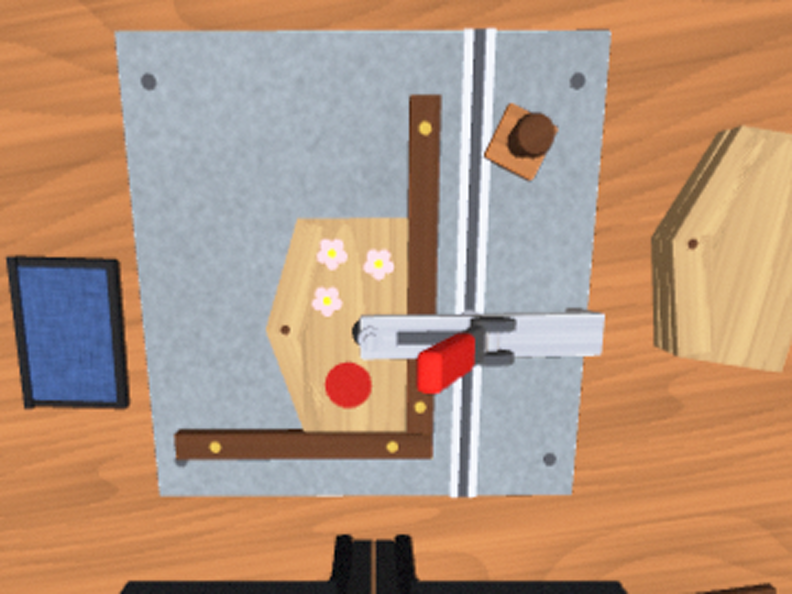

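Seen from above, the plaque is flush and square: its +x side runs along the back fence at row 430 and its base along the side fence at col 408. The bystanders are undisturbed. Next is the lever: closed fingers lowered on its -y side.

Request:
{"method": "move_arm", "body": {"steps": [[[-1.1,-1.4,0],0],[[0,0,-4.6],0],[[0,0,-4.6],0],[[0,0,-4.6],0],[[0,0,-4.6],0],[[0,0,-4.6],0],[[0,0,0],0],[[0,0,0],0]]}}

```text
time: 19.5
position: [0.5712, -0.0213, 0.163]
tcp_rot: [3.141, -0.001, 1.418]
contact_force: [1.1, 0.5, 0.2]
gripper_width: 0.0007
```

Run:
```python
from h import *
p=vision.camera_params("wrist");im=vision.capture("wrist");cv2.imwrite("pics/w8.png",im[:,:,::-1])
sc=vision.capture("scene")[150:310,210:420,::-1];cv2.imwrite("pics/c8.png",cv2.resize(sc,None,fx=3.7,fy=3.7,interpolation=cv2.INTER_CUBIC))
```

```text
(no output)
```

View pics/c8.png

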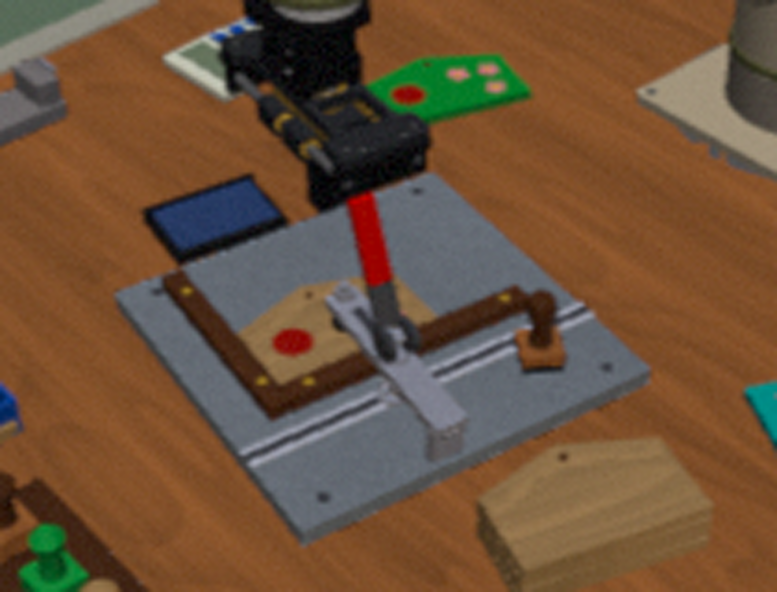

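The gripper sits above and behind the lever (top of lever at about (362,197) in the crop), with the closed fingers on the far -y side as planned. I'll push.

Request:
{"method": "move_arm", "body": {"steps": [[[0.12,0.78,0.16],0],[[0.12,0.78,0.16],0],[[0.12,0.78,0.16],0],[[0.12,0.78,0.16],0],[[0.12,0.78,0.16],0],[[0.12,0.78,0.16],0],[[0.12,0.78,0.16],0],[[0.12,0.78,0.16],0]]}}

```text
time: 20.6
position: [0.5802, 0.0423, 0.1736]
tcp_rot: [-3.14, -0.001, 1.418]
contact_force: [1.2, -4.1, -0.7]
gripper_width: 0.0001
```

Request:
{"method": "move_arm", "body": {"steps": [[[0.14,0.95,0.05],0],[[0.14,0.95,0.05],0],[[0.14,0.95,0.05],0],[[0.14,0.95,0.05],0],[[0.14,0.95,0.05],0],[[0.1,0.68,-0.43],0],[[0.1,0.68,-0.43],0],[[0.1,0.68,-0.43],0]]}}

```text
time: 21.6
position: [0.5903, 0.1104, 0.1631]
tcp_rot: [-3.14, -0.001, 1.419]
contact_force: [0.1, -1.5, 3.1]
gripper_width: 0.0004
```

Run:
```python
from h import *
sc=vision.capture("scene")[150:310,210:420,::-1];cv2.imwrite("pics/c9.png",cv2.resize(sc,None,fx=3.7,fy=3.7,interpolation=cv2.INTER_CUBIC))
```

```text
(no output)
```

View pics/c9.png

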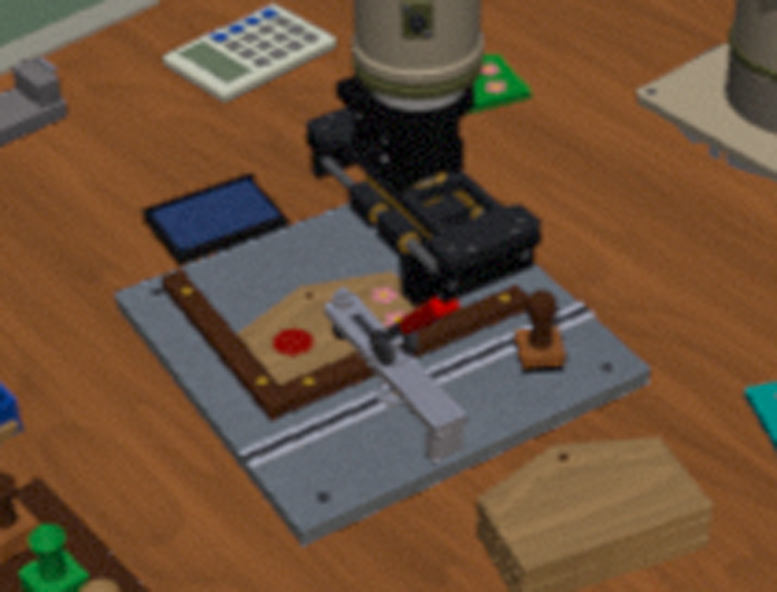

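The lever is at about 45° towards +y (tip at about (450,305)), with the reaction force still small. I'll continue over the high point.

Request:
{"method": "move_arm", "body": {"steps": [[[0.06,0.4,-0.46],0],[[0.06,0.4,-0.46],0],[[0.06,0.4,-0.46],0],[[0.06,0.4,-0.46],0],[[0.06,0.4,-0.46],0],[[0.03,0.2,-0.4],0],[[0.03,0.2,-0.4],0],[[0.03,0.2,-0.4],0]]}}

```text
time: 22.65
position: [0.5941, 0.1358, 0.128]
tcp_rot: [-3.14, -0.001, 1.418]
contact_force: [0.7, 0.1, 0.3]
gripper_width: 0.0006
```

Run:
```python
from h import *
sc=vision.capture("scene")[150:310,210:420,::-1];cv2.imwrite("pics/c10.png",cv2.resize(sc,None,fx=3.7,fy=3.7,interpolation=cv2.INTER_CUBIC))
```

```text
(no output)
```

View pics/c10.png

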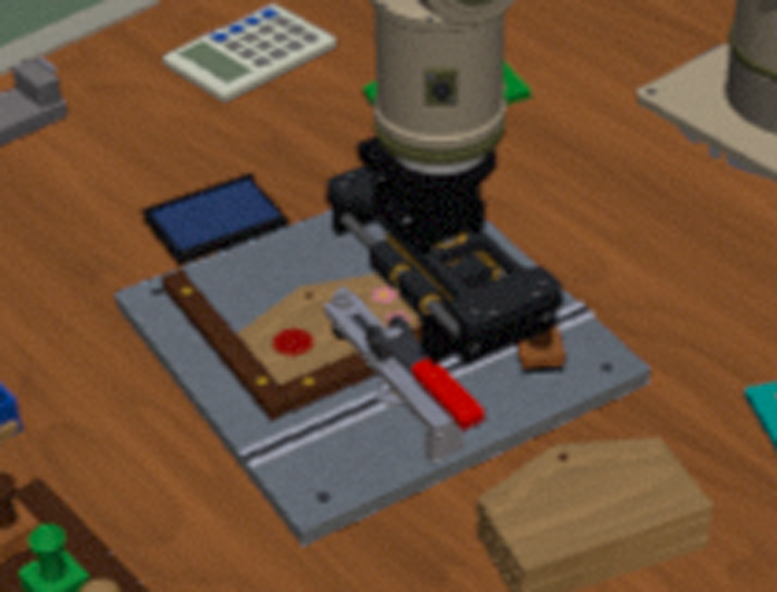

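The lever has snapped over and lies level on the bar (grip from (420,368) to (475,415)), and the reaction force has vanished. I'll lower gently to the nominal top of the lever to confirm it is at its stop.

Request:
{"method": "move_arm", "body": {"steps": [[[0,0,-0.8],0],[[0,0,-0.8],0],[[0,0,-0.6],0],[[0,0,-0.4],0],[[0,0,-0.2],0],[[0,0,-0.1],0],[[0,0,0],0],[[0,0,0],0]]}}

```text
time: 23.7
position: [0.5941, 0.1356, 0.1]
tcp_rot: [-3.14, -0.001, 1.418]
contact_force: [-3.0, -0.8, 5.5]
gripper_width: 0.0005
```

Contact came at fingertip height 0.089, against the 0.088 expected for a level lever. I'll retreat up and check.

Request:
{"method": "move_arm", "body": {"steps": [[[0,0,1],0],[[0,0,5],0],[[0,0,6],0],[[0,0,6],0],[[-0.2,-3.6,4],0],[[-0.2,-3.6,4],0],[[-0.4,-3.6,3],0],[[-0.4,-3.6,0],0]]}}

```text
time: 24.7
position: [0.5825, -0.0102, 0.3923]
tcp_rot: [3.139, -0.002, 1.418]
contact_force: [0.5, -0.1, -0.6]
gripper_width: 0.0006
```

Run:
```python
from h import *
import pickle
s=robot.sense();print(s["time"],s["position"],s["contact_force"])
p=vision.camera_params("wrist");im=vision.capture("wrist");pickle.dump(p,open("w11.pkl","wb"))
a=im[0:270,150:510,::-1];cv2.imwrite("pics/w11z.png",cv2.resize(a,None,fx=2.2,fy=2.2,interpolation=cv2.INTER_CUBIC))
a=vision.capture("side")[165:265,275:400,::-1];cv2.imwrite("pics/s11.png",cv2.resize(a,None,fx=6,fy=6,interpolation=cv2.INTER_CUBIC))
```

```text
24.7 [ 0.58250428 -0.01024647  0.39229718] [ 0.45430744 -0.06464206 -0.6187626 ]
```

View pics/w11z.png

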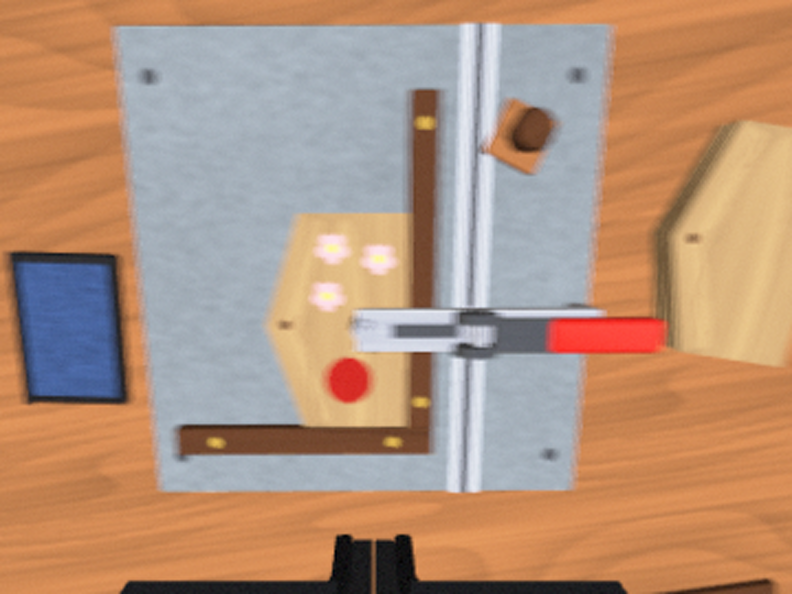

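View pics/s11.png

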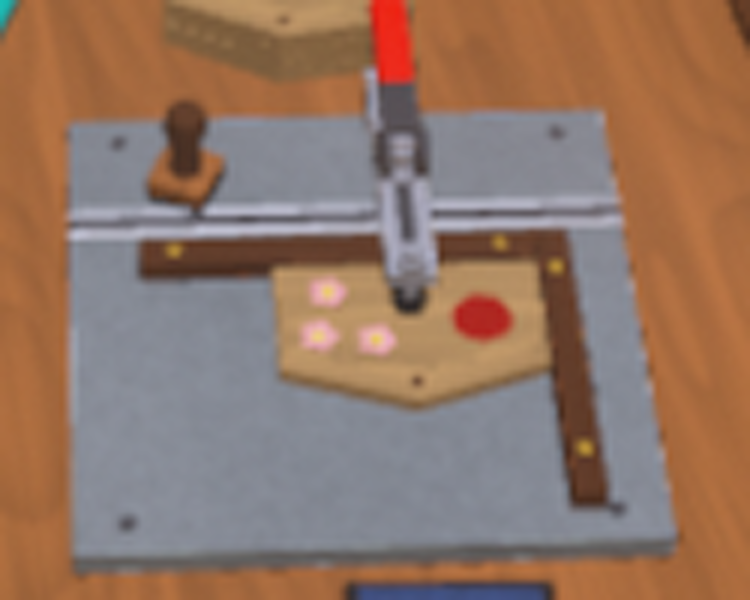

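Both views show the lever level along the bar, the foot down on the plaque, and the plaque flush in the corner. I'll run a quick numeric check and then hand in.

Run:
```python
from h import *
import pickle
f=lambda l:[(150+(u+.5)/2.2-.5,(v+.5)/2.2-.5) for u,v in l]
p=pickle.load(open("w7.pkl","rb"))
L=[(-.16,-.16),(-.16,.16),(.16,.16),(.16,-.16)]
a,t,r=fit(L,[plane(p,u,.018) for u in f([(116,31),(610,30),(571,496),(161,496)])])
b,q,r2=fit([(-.075,-.025),(.075,-.025),(0,-.05)],[plane(p,u,.028) for u in f([(299,219),(306,431),(267,328)])])
R=lambda a:np.array([[np.cos(a),-np.sin(a)],[np.sin(a),np.cos(a)]])
print(a,t,"skew",b-a,"corner",R(a).T@(q+R(b)@[.075,.05]-t),(r2*1e3).round(1).tolist())
```

```text
-0.14919385804856938 [ 0.53880008 -0.00613347] skew 0.00015829956279572732 corner [0.10451037 0.03102317] [[1.0, -0.2], [-0.1, 0.2], [-0.8, 0.0]]
```

Skew is 0.000 rad and the plaque corner is at jig (104.5, 31.0) mm against the target (105, 30), so it is home to within measurement error.

```bash
python3 -c "
from cell import order
print(order.close_job())"
```

```text
the job is handed in; nothing more can be done
None
```

The plaque is home in the corner, the cam lever is closed, and I handed the job in at about 25 s of the 67 s allowed. The close call reports no verdict.

**What I did:** I squared the plaque and pushed it to the back fence with two fingers. Then I pushed its roof edge with closed fingers to the side fence, and reseated it along +x. Finally I swung the red lever over its high point until it snapped closed.

**Last checks:**
- **Plaque:** before closing, its corner measured jig (104.5, 31.0) mm against the target (105, 30), with 0.000 rad skew. After closing I checked it by eye only, and both views show it still flush.
- **Lever:** it lies level. A gentle touch on top met it at 89 mm, against 88 mm expected for its stop.
- **Surroundings:** the arm is clear of everything, and the stamp, ink pad and blank stack look unmoved. The other bystanders were not measured, but the arm stayed clear of them.

**Disagreements and gaps:**
- The two fixed cameras disagreed on the jig's position by about 10 mm, and heights found with the side camera came out about 2–10 mm low. I relied on the wrist view, which matched the given jig sizes to 1–2 mm.
- The foot's pressing force could not be measured. It is inferred from the snap and the closed lever.

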